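# Test and reset the hold-up alarm button

### The job

Do the daily test of the desk's hold-up alarm: push the mushroom-headed button all the way down for a moment, let it spring fully back up, and only then twist its grip bar clockwise, seen from above, as far as it goes to reset the alarm. Leave the lamp dimmer, the similar box with the plain round knob, at its setting, and let go of the alarm at the end.

Things in the scene. Friction and masses are not known exactly. Their poses are not given: they have to be found in the camera images.
- alarm_bar (a point): Centre of the flat top, 112 mm above the table, of the black grip bar on the alarm's mushroom head; on the head's axis, moves with it. Bar 42 x 12 mm; its upper 24 mm are clear to pinch. x along the bar, y across it, z up; a white line marks the -x end, roughly toward the robot. The alarm is a grey box 84 x 84 x 50 mm fixed to the table; place and yaw vary.
- alarm_press (a joint): How far the mushroom head is pushed down, m: 0 up, 0.010 at the bottom stop. The black head is 54 mm across, on a stem above a metal collar; when up, its underside is 72 mm and its dome 85 to 88 mm above the table. The bar goes down with it. A spring (about 2 N at the start, 5 N at the bottom) lifts it when let go; it does not latch.
- alarm_turn (a joint): Angle of the mushroom head and its grip bar, rad: grows clockwise seen from above, from 0 to 1.05 (60 degrees) at the end stop. It starts between 0 and 0.15, is held by light friction (0.05 N m) and stays where it is left.
- dimmer_mark (a point): Outer end of the white pointer line on top of the lamp dimmer's knob, 14.5 mm from its axis, 72 mm above the table. Bystander: the same grey box, but with a plain ribbed round black knob, 29 mm across the top on a 42 mm skirt, no mushroom head or bar. It turns easily and must keep its setting. Stands about 0.2 to 0.5 m from the alarm, to its left or right.
Things that resemble listed ones, but are neither listed nor needed, are in the scene too. What is shaped like the part that bears alarm_bar but pink is not meant.

How it is judged (in metres and radians):
On the way, in this order (a step that is already met when the one before it is completed fails the run):
1. the mushroom head is pushed down at least 7 of its 10 mm, not yet twisted (value of joint alarm_press above 0.007 m and value of joint alarm_turn below 0.5 rad), for 0.2 s.
2. the head has sprung back up to within 2 mm, not yet twisted (value of joint alarm_press below 0.002 m and value of joint alarm_turn below 0.5 rad), for 0.1 s.
3. the grip bar is twisted clockwise to the end, within 0.2 rad (value of joint alarm_turn above 0.85 rad), for 0.2 s.
At the end, for the whole second after the job is handed in: The alarm's grip bar stands at its clockwise end stop (at least 0.85 of 1.05 rad) and the mushroom head is up (within 2 mm) (value of joint alarm_turn above 0.85 rad and value of joint alarm_press below 0.002 m); the robot touches nothing.
It fails at once if the lamp dimmer's setting is changed (pointer moved more than 6 mm) (distance of dimmer_mark from where it was at the start of the episode above 0.006 m).
It also fails if it takes over 38 s, if anything falls off the work surface, if the arm or the gripper's body presses on something with over 40 N, if the wrist force passes 120 N, or if a joint passes its speed limit or range.

### The arm

A 6-joint arm with a two-finger parallel gripper is mounted at the origin on a cart in front of the work surface, level with it; the furniture and walls round the work are solid. World frame = base frame: x ahead of the robot, y to its left, z up, the work surface at z = 0. Lengths are in mm, angles in rad, forces in N, time in s.
With the tool pointing down it reaches from about 350 to 975 mm from the base axis. Payload 7.1 kg.
Tool frame: the origin (TCP) lies between the finger pads; the fingertips stand 14 mm ahead of it and the grasp point (between the pads) lies 5 mm behind it (ctrl.tcp_to_tips is the distance from the TCP to the fingertips, in mm); z points along the fingers, y is the line along which they close (so a half turn about z gives the same grasp; the last joint's range is limited). The gripper opens to 88 mm and grips with 3 to 60 N. Pads are 20 mm wide; open, the fingers measure 115 mm over their backs; the gripper's body (75 mm by 178 mm) begins 61 mm behind the grasp point.
Start: joints at [-1.183, 0.423, 1.63, -0, 1.089, -0.019], TCP at [247.311, -573.971, 236.675] pointing down, gripper open.
Joint ranges: [-3, 3], [-0.9, 2.11], [0.09, 2.58], [-1.31, 4.45], [0.11, 2.69], [-2.54, 2.54]. Speed limits (rad/s): [2.39, 2.39, 3.01, 3.14, 3.14, 3.14].

### API

Orientations are given as a rotation vector (axis times angle).
In Python, from workcell import ctrl gives the robot as it stands.
- The arm moves only by the tool apply_moves, never from a script. Its argument "series" is a list that holds one entry, the list of rows, each a list of 7 numbers: the shift along the tool's x, y, z in cm, then the turn, a rotation vector about the tool's x, y, z in degrees, then the opening, from 0 (shut) to 1 (fully open). A call has 1 to 12 rows; each row shifts and turns the commanded pose from where the row before left it, along the tool's axes as they then stand; what a row does not reach is not made up. A row lasts 1/10 s, in which the tool goes at most 50 mm and 8.59 degrees, less where a joint would pass 70% of its speed; a pose out of reach is approached as far as the arm can. A call with a gripper value outside its range is refused whole. The fingers move at their own pace and stop on an object; the grip force is fixed at half the most. Time passes only in rows, so rows that do not move let the fingers close. It gives the time, the measured TCP pose, the force and the opening at its end, in the units of the state.
- ctrl.get_obs(): the state, without advancing time (a new reading comes with each control period).
- ctrl.get_image(name): name is "scene" or "top" or "wrist"; returns a dict with "img" (420x560x3 uint8, blue, green, red), "K" (3x3 intrinsics, pixels), "cam_to_world" (4x4, takes a point from camera to world coordinates). Camera axes: x right, y down, z forward; pixel columns grow to the right and rows downward; lengths in mm; the calibration is good to about 2 mm. A picture is of the moment at which its call begins. There is no depth.
- ctrl.close_job(): hands the job in, once; it reports no verdict.
The state is a dict: "t": time; "qpos": joint angles; "qvel": joint speeds; "joint_torque": joint torques, N m; "ee_pos": TCP position; "orientation": TCP orientation; "ft_force": force on the tool from outside, world axes, zero at the start; "moment": the same for the moment, N m; "width": finger opening in mm.
Only numpy, scipy, OpenCV 4.12 (cv2) and the standard library are available. Lean on these libraries where they do the work, as an engineer would, in place of code of your own. Each camera call takes 0.05 s, during which the arm holds its last target. There are 200 camera calls.

## Working session

There is one attempt and no reset: what is moved stays moved. The work goes in short steps, Python scripts to look and compute and a tool call to move; the robot and the scene stay as the last step left them, time stands still between calls to the robot, and variables do not carry over. Pictures are saved under pics/ and viewed, on a budget of 10 in all, crops included, one or two more only if the job needs it, and the job is handed in when it is done.

Besides the shell and the picture viewer there is one more tool, called after "Emit:" as name(argument=value, ...) on one line, values as JSON. apply_moves: Moves the arm, as the interface text tells. Its arguments: {"type":"object","properties":{"series":{"type":"array","items":{"type":"array","items":{"type":"array","items":{"type":"number"}}}}},"required":["series"]}

```bash
mkdir -p pics
cat > h.py <<'E'
import numpy as np, cv2
from workcell import ctrl
def snap(n,f):
    d=ctrl.get_image(n); cv2.imwrite(f'pics/{f}.png',d['img']); np.savez(f'pics/{f}.npz',**d); return d
def ray(d,u,v,z):
    K=np.array(d['K']);T=np.array(d['cam_to_world'])
    r=T[:3,:3]@np.linalg.inv(K)@[u,v,1]; o=T[:3,3]
    return o+r*(z-o[2])/r[2]
E
python3 - <<'E'
from h import *
a=snap('top','t1');b=snap('scene','s1')
cv2.imwrite('pics/both.png',cv2.resize(np.vstack([a['img']]),(800,600)))
print(a['cam_to_world'],a['K']);print(ctrl.get_obs())
E
```

```text
[[ 1.60848341e-02 -9.83929214e-01  1.77833012e-01  3.68917055e+02]
 [-9.99703546e-01 -1.90770777e-02 -1.51289592e-02 -3.26653881e+01]
 [ 1.82783591e-02 -1.77536946e-01 -9.83944376e-01  1.00822822e+03]
 [ 0.00000000e+00  0.00000000e+00  0.00000000e+00  1.00000000e+00]] [[493.19404281   0.         286.71497092]
 [  0.         493.19404281 203.18667077]
 [  0.           0.           1.        ]]
{'t': 0.1, 'qpos': array([-1.18298669e+00,  4.23756747e-01,  1.63059452e+00, -8.95653645e-06,
        1.08856842e+00, -1.89983663e-02]), 'qvel': array([-6.30953132e-06, -1.66398004e-03, -3.16376288e-04, -2.69804997e-04,
       -1.81532779e-03,  1.04224644e-04]), 'joint_torque': array([-7.76388788e-04, -5.45614493e+01, -2.74325216e+01,  6.44658459e-02,
        1.87762961e-02, -3.67353482e-05]), 'ee_pos': array([ 247.14603547, -573.5516373 ,  235.99168283]), 'orientation': array([-3.07555000e+00, -6.34358456e-01,  3.94305177e-04]), 'ft_force': array([-0.06916464,  0.48012422, -1.26704901]), 'moment': array([ 0.03182878, -0.04064207, -0.04751374]), 'width': 87.97318360425758}
```

View pics/both.png

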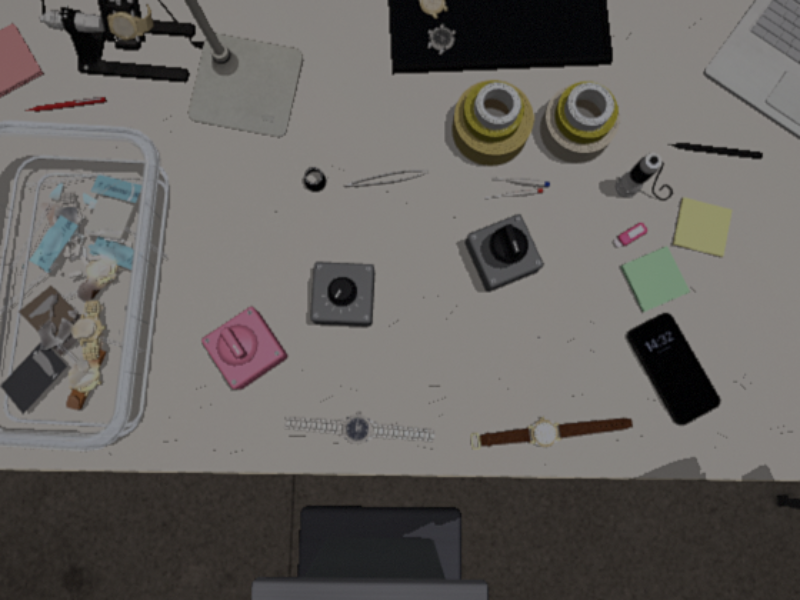

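View pics/s1.png

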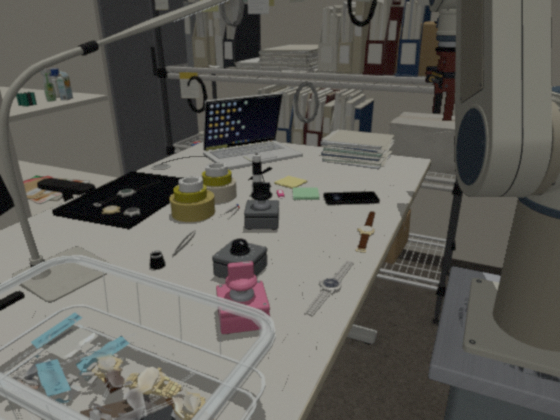

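The top view shows the alarm (grey box, black head with bar) at about (510,242), the dimmer at (342,292) and the pink decoy at (243,347), all in the 800x600 picture. The scene view agrees. Next is an enlarged crop of the alarm.

Run:
```python
from h import *
d=np.load('pics/t1.npz');im=d['img'][140:210,315:395]
im=np.clip(cv2.resize(im,None,fx=8,fy=8,interpolation=cv2.INTER_CUBIC).astype(float)*1.8,0,255)
cv2.imwrite('pics/c1.png',im)
print(ray(d,359,169,112),ray(d,353,176,50),ray(d,239.5,204,72))
```

```text
[ 598.665828   -180.95925254  112.        ] [ 599.90192327 -179.04425394   50.        ] [534.77269734  43.81412146  72.        ][ WARN:0@0.188] global loadsave.cpp:1063 imwrite_ Unsupported depth image for selected encoder is fallbacked to CV_8U.
```

View pics/c1.png

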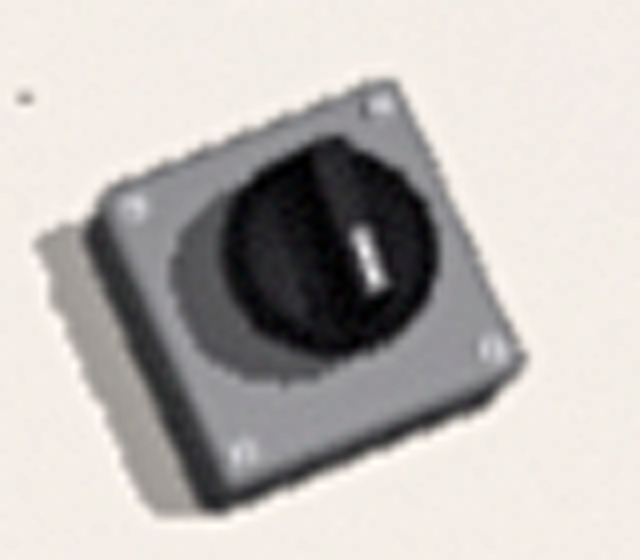

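The white line runs about (360,168) to (362,176) in the full image. That puts the bar's yaw near 15° and its centre near (599,-181). I'll move above it and take a close look.

Emit:
apply_moves(series=[[[4, -1.85, 0, 0, 0, 0, 1], [4, -1.85, 0, 0, 0, 0, 1], [4, -1.85, 0, 0, 0, 0, 1], [4, -1.85, 0, 0, 0, 0, 1], [4, -1.85, 0, 0, 0, 0, 1], [4, -1.85, 0, 0, 0, 0, 1], [4, -1.85, 0, 0, 0, 0, 1], [4, -1.85, 0, 0, 0, 0, 1], [4, -1.85, 0, 0, 0, 0, 1], [4, -1.85, 0, 0, 0, 0, 1], [4, -1.85, 0, 0, 0, 0, 1], [4, -1.85, 0, 0, 0, 0, 1]]])

```text
t: 1.3
ee_pos: [601.1, -178.5, 236.3]
orientation: [-3.077, -0.635, 0.001]
ft_force: [0.3, -0.1, -0.4]
width: 88.0
```

Emit:
apply_moves(series=[[[0, 0, 0, 0, 0, 8, 1], [0, 0, 0, 0, 0, 0, 1], [0, 0, 0, 0, 0, 0, 1]]])

```text
t: 1.6
ee_pos: [599.8, -180.3, 236.2]
orientation: [-3.113, -0.424, 0.002]
ft_force: [-1.2, 0.7, -0.3]
width: 87.7
```

Run:
```python
from h import *
w=snap('wrist','w1');t=np.load('pics/t1.npz')
cv2.imwrite('pics/w1v.png',cv2.convertScaleAbs(w['img'],alpha=1.8))
print(ray(t,354.2,175,50), w['cam_to_world'])
o=ctrl.get_obs();print(o['ee_pos'],o['orientation'],o['qpos'],o['t'],o['ft_force'])
```

```text
[ 602.00488679 -181.4667164    50.        ] [[ 2.67555673e-01 -9.19686545e-01 -2.87385841e-01  6.79057995e+02]
 [-9.63542375e-01 -2.55306284e-01 -8.00299514e-02 -1.60198628e+02]
 [ 2.31058446e-04  2.98320903e-01 -9.54465602e-01  3.84261465e+02]
 [ 0.00000000e+00  0.00000000e+00  0.00000000e+00  1.00000000e+00]]
[ 599.64780831 -180.60841579  236.37683726] [-3.11286505e+00 -4.22032528e-01  1.28552309e-03] [-3.11491021e-01  4.25641806e-01  1.62661920e+00 -1.45368386e-04
  1.09017728e+00  9.89862093e-01] 1.65 [ 0.07525814 -0.16266714  0.9482893 ]
```

View pics/w1v.png

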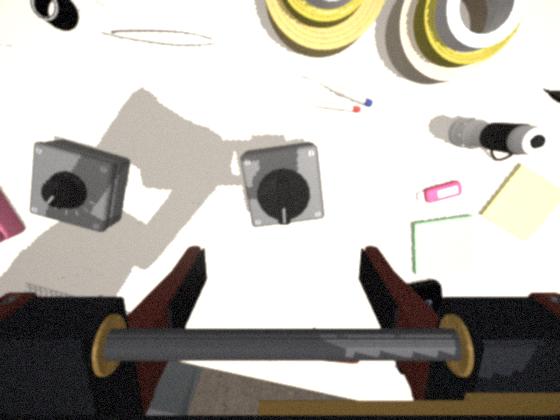

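The wrist view shows the alarm between the fingers, with its head at about (283,194) and the white line at about (284,208-221). I'll measure both the line and the box.

Run:
```python
from h import *
d=np.load('pics/w1.npz');im=d['img'];g=cv2.cvtColor(im,cv2.COLOR_BGR2GRAY)
x0,y0=262,172
s=g[200:226,276:292]
m=np.argwhere(s>60); 
if len(m)>4:
    print(m[:,::-1].min(0)+[276,200],m[:,::-1].max(0)+[276,200])
c=g[135:235,230:335]; cv2.imwrite('pics/c2.png',cv2.resize(cv2.convertScaleAbs(c,alpha=2.5),None,fx=6,fy=6,interpolation=cv2.INTER_CUBIC))
for u,v in [(284,208),(284,221)]: print(ray(d,u,v,112))
```

```text
[276 208] [291 225]
[ 599.9742506  -183.76999832  112.        ]
[ 587.92404091 -187.13637728  112.        ]
```

View pics/c2.png

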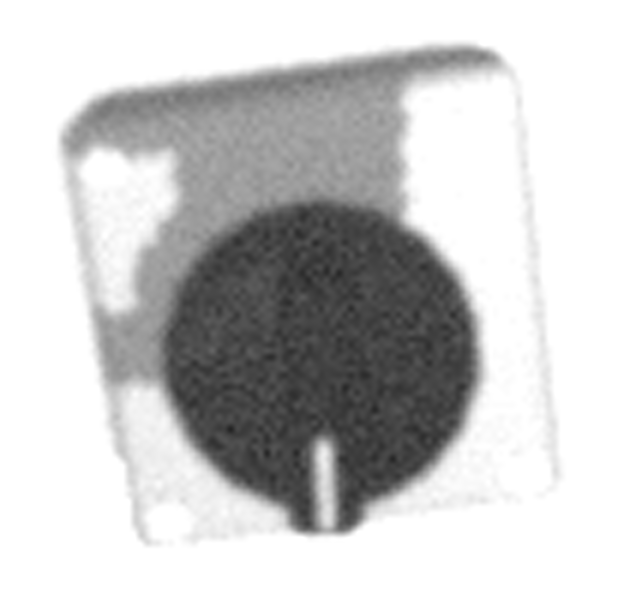

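Run:
```python
from h import *
d=np.load('pics/w1.npz')
a=ray(d,283.7,207.8,112);b=ray(d,284.8,223.3,112);u=(a-b)/np.linalg.norm(a-b)
print(a,b,np.degrees(np.arctan2(u[1],u[0])),'ctr from end',b+21*u,'head',ray(d,283.4,193.8,80))
```

```text
[ 600.08425778 -183.45612832  112.        ] [ 585.95663972 -188.45287028  112.        ] 19.477978559513197 ctr from end [ 605.75480382 -181.45053507  112.        ] head [ 604.83498389 -181.96171419   80.        ]
```

Emit:
apply_moves(series=[[[0.5, 0.25, 0, 0, 0, -2, 1], [0, 0, 3, 0, 0, 0, 1], [0, 0, 3, 0, 0, 0, 1], [0, 0, 3, 0, 0, 0, 1], [0, 0, 2, 0, 0, 0, 1], [0, 0, 1.5, 0, 0, 0, 1], [0, 0, 0.6, 0, 0, 0, 1], [0, 0, 0, 0, 0, 0, 1], [0, 0, 0, 0, 0, 0, 1]]])

```text
t: 2.55
ee_pos: [606.4, -181.7, 106.7]
orientation: [3.105, 0.473, 0.002]
ft_force: [-0.1, -0.9, 0.6]
width: 87.6
```

Emit:
apply_moves(series=[[[0, 0, 0, 0, 0, 0, 0], [0, 0, 0, 0, 0, 0, 0], [0, 0, 0, 0, 0, 0, 0], [0, 0, 0, 0, 0, 0, 0], [0, 0, 0, 0, 0, 0, 0], [0, 0, 0, 0, 0, 0, 0], [0, 0, 0, 0, 0, 0, 0], [0, 0, 0, 0, 0, 0, 0], [0, 0, 0, 0, 0, 0, 0], [0, 0, 0, 0, 0, 0, 0]]])

```text
t: 3.55
ee_pos: [605.3, -180.2, 105.5]
orientation: [-3.104, -0.471, 0.002]
ft_force: [-1.2, 14.0, 1.7]
width: 11.6
```

It has gripped at 11.6 mm. I'll ease the side force, then press.

Emit:
apply_moves(series=[[[0, -0.15, 0, 0, 0, 0, 0], [0, 0, 0.3, 0, 0, 0, 0], [0, 0, 0.3, 0, 0, 0, 0], [0, 0, 0.3, 0, 0, 0, 0], [0, 0, 0.15, 0, 0, 0, 0], [0, 0, 0, 0, 0, 0, 0], [0, 0, 0, 0, 0, 0, 0], [0, 0, 0, 0, 0, 0, 0], [0, 0, 0, 0, 0, 0, 0]]])

```text
t: 4.45
ee_pos: [605.4, -179.6, 95.6]
orientation: [-3.106, -0.473, -0.0]
ft_force: [-2.2, 3.3, 7.9]
width: 12.0
```

Emit:
apply_moves(series=[[[0, 0, 0.1, 0, 0, 0, 0], [0, 0, 0, 0, 0, 0, 0], [0, 0, 0, 0, 0, 0, 0], [0, 0, 0, 0, 0, 0, 0]]])

```text
t: 4.85
ee_pos: [605.4, -179.6, 95.5]
orientation: [-3.106, -0.472, -0.0]
ft_force: [-5.8, 4.2, 15.7]
width: 11.7
```

The force climbs without further travel, so the head is at the bottom stop. I'll raise, open so it springs free, and check.

Emit:
apply_moves(series=[[[0, 0, -0.4, 0, 0, 0, 0], [0, 0, -0.4, 0, 0, 0, 0], [0, 0, -0.35, 0, 0, 0, 0], [0, 0, 0, 0, 0, 0, 0.4], [0, 0, 0, 0, 0, 0, 0.4], [0, 0, 0, 0, 0, 0, 0.4], [0, 0, 0, 0, 0, 0, 0.4], [0, 0, 0, 0, 0, 0, 0.4]]])

```text
t: 5.65
ee_pos: [605.3, -180.0, 105.5]
orientation: [3.106, 0.472, -0.0]
ft_force: [0.3, 0.0, 0.5]
width: 35.2
```

Run:
```python
from h import *
w=snap('wrist','w2');cv2.imwrite('pics/w2v.png',cv2.convertScaleAbs(w['img'],alpha=2.5))
o=ctrl.get_obs();print(o['ee_pos'],o['qpos'],o['t'],o['ft_force'],o['width'])
```

```text
[ 605.30886882 -179.90321794  105.54019626] [-3.07709498e-01  5.97096372e-01  1.69014388e+00 -8.65021746e-05
  8.54433685e-01  9.61102713e-01] 5.7 [-0.08946442 -0.04493043  0.37193482] 34.72010495056156
```

View pics/w2v.png

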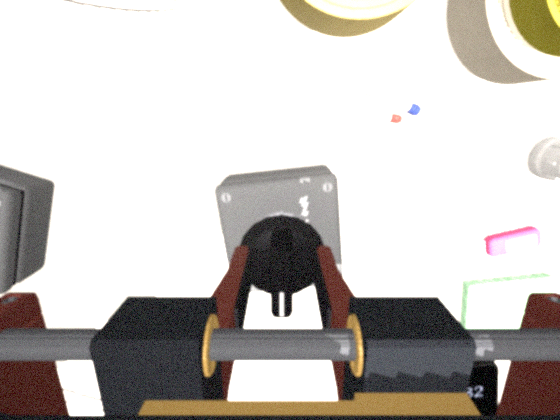

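The wrist view shows the fingers open on both sides of the bar, with its white end centred at about (282,302). No force remains, so the head is free. Now grip and twist clockwise.

Emit:
apply_moves(series=[[[0, 0, 0, 0, 0, 0, 0], [0, 0, 0, 0, 0, 0, 0], [0, 0, 0, 0, 0, 0, 0], [0, 0, 0, 0, 0, 0, 0], [0, 0, 0, 0, 0, 0, 0], [0, 0, 0, 0, 0, 0, 0]]])

```text
t: 6.3
ee_pos: [605.3, -179.6, 105.7]
orientation: [-3.105, -0.473, 0.0]
ft_force: [-0.8, 2.7, 0.6]
width: 11.9
```

Emit:
apply_moves(series=[[[0, 0, 0, 0, 0, 6, 0], [0, 0, 0, 0, 0, 8, 0], [0, 0, 0, 0, 0, 8, 0], [0, 0, 0, 0, 0, 8, 0], [0, 0, 0, 0, 0, 8, 0], [0, 0, 0, 0, 0, 8, 0], [0, 0, 0, 0, 0, 6, 0], [0, 0, 0, 0, 0, 0, 0], [0, 0, 0, 0, 0, 0, 0], [0, 0, 0, 0, 0, 0, 0]]])

```text
t: 7.3
ee_pos: [605.0, -180.8, 105.7]
orientation: [2.999, -0.931, 0.0]
ft_force: [-2.9, -4.7, 0.7]
width: 11.9
```

```bash
python3 -c "
from h import *
o=ctrl.get_obs();print(o['moment'],o['qpos'],o['orientation'],o['ft_force'])"
```

```text
[-1.03795765  0.46093163 -0.06741994] [-3.08590174e-01  5.96818342e-01  1.69011780e+00 -1.83376141e-03
  8.54627150e-01  1.86550075e+00] [ 2.99898470e+00 -9.31130858e-01  3.10187074e-05] [-2.93020195 -4.68862314  0.73456849]
```

It has turned 52° and the moment is only friction so far. I'll go on a little at a time to the stop.

Emit:
apply_moves(series=[[[0, 0, 0, 0, 0, 2, 0], [0, 0, 0, 0, 0, 2, 0], [0, 0, 0, 0, 0, 1, 0], [0, 0, 0, 0, 0, 0, 0], [0, 0, 0, 0, 0, 0, 0]]])

```text
t: 7.8
ee_pos: [605.0, -180.8, 105.7]
orientation: [2.956, -1.059, -0.0]
ft_force: [-2.5, -5.2, 1.0]
width: 11.7
```

```bash
python3 -c "
from h import *
o=ctrl.get_obs();print(o['moment'],o['qpos'],o['orientation'],o['ft_force'])"
```

```text
[-0.85280292  0.49742934  0.61141318] [-0.30838971  0.5968164   1.69017531 -0.00237063  0.85470381  1.95180202] [ 2.95593598e+00 -1.05867747e+00 -5.94842462e-05] [-2.46919816 -5.16517073  1.04816957]
```

The moment jumped to 0.61 N m after about 57°, so it is at the end stop. I'll back off 2° to relax, then open and rise.

Emit:
apply_moves(series=[[[0, 0, 0, 0, 0, 0, 0.6], [0, 0, 0, 0, 0, 0, 0.6], [0, 0, 0, 0, 0, 0, 0.6], [0, 0, 0, 0, 0, 0, 0.6], [0, 0, 0, 0, 0, 0, 0.6], [0, 0, -2, 0, 0, 0, 0.6], [0, 0, -4, 0, 0, 0, 0.6], [0, 0, -4, 0, 0, 0, 0.6], [0, 0, -3, 0, 0, 0, 0.6], [0, 0, 0, 0, 0, 0, 0.6], [0, 0, 0, 0, 0, 0, 0.6]]])

```text
t: 8.9
ee_pos: [605.4, -179.8, 236.1]
orientation: [-2.955, 1.066, -0.002]
ft_force: [0.6, -0.1, -1.1]
width: 52.5
```

Run:
```python
from h import *
w=snap('wrist','w3');t=snap('top','t3')
c=cv2.resize(t['img'][120:260,200:420],(560,356))
cv2.imwrite('pics/w3v.png',cv2.resize(cv2.convertScaleAbs(np.vstack([w['img'],c]),alpha=2),None,fx=.77,fy=.77))
o=ctrl.get_obs();print(o['ee_pos'],o['orientation'],o['t'],o['ft_force'],o['width'])
```

```text
[ 604.43211311 -179.4851243   234.19088572] [ 2.95503322 -1.0663286  -0.00384232] 9.0 [ 0.2675108  -0.10602024 -0.0067239 ] 52.66956944944298
```

View pics/w3v.png

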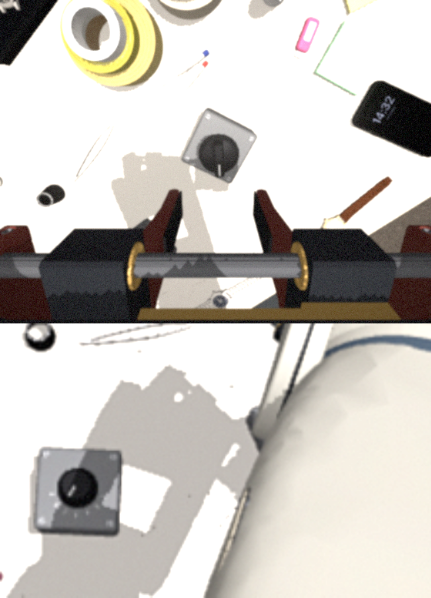

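The wrist view shows the bar still lined up with the twisted tool, white line at about (220,171), and the fingers clear. The dimmer pointer, at about (73,491) in the lower part, is as it was at the start. Handing in.

```bash
python3 -c "
from h import *
print(ctrl.close_job())"
```

```text
the job is handed in; nothing more can be done
None
```

I tested and reset the alarm, then handed the job in at about 9 s of the 38 s allowed; no verdict is reported.

- **Press:** I pinched the bar and pushed the head down about 10 mm. At the bottom the force rose from 8 to 16 N with no further travel, so it reached the stop.
- **Spring back:** I raised the tool to its starting height and opened the fingers. The force fell to about zero, so the head was free.
- **Twist:** I gripped again and turned clockwise about 57°. The moment then jumped to 0.6 N m, which marks the end stop.
- **Final look:** After releasing and rising about 130 mm, the bar was still lined up with the twisted tool, and there was no contact force. The dimmer was never touched, and its pointer looked unchanged.

**Not measured or in disagreement:**
- I did not measure the head's height separately at the end; I relied on the spring and the lack of contact.
- The bar's starting yaw came out at 15.5° from the top camera and 19.5° from the wrist camera; I used about 17.5° and the grip settled the rest.
- The first grip pushed sideways with 14 N, which I eased by moving 1.5 mm before pressing.
- I said I would back off 2° before letting go, but I opened straight from the end stop instead. The final picture shows the bar stayed put.

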